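Change the ball chute over to the other tote

ROBOT

A 7-joint arm with a two-finger parallel gripper is mounted at the origin on the work surface. World frame = base frame: x ahead of the robot, y to its left, z up, the work surface at z = 0. Lengths are in m, angles in rad, forces in N, time in s.
With the tool pointing down it reaches from about 0.4 to 0.875 m from the base axis. Payload 19.3 kg.
Tool frame: the origin (TCP) lies between the finger pads; the fingertips stand 17 mm ahead of it and the grasp point (between the pads) lies 2 mm behind it (bot.tips_ahead is the z of the fingertips in the tool frame, in m); z points along the fingers, y is the direction in which the jaws open and shut (so a half turn about z gives the same grasp; the last joint's range is limited). The gripper opens to 85 mm and grips with 20 to 120 N. Pads are 22 mm wide; open, the fingers measure 114 mm over their backs; the gripper's body (76 mm by 85 mm) begins 54 mm behind the grasp point. The pads swing forward as they close: fully open they stand 13 mm farther back than shut.
Start: joints at [-1.344, 0.521, -0.036, 1.599, 0.021, 1.021, -0.113], TCP at [0.183, 0.598, 0.213] pointing down, gripper open.
Joint ranges: [-2.91, 2.91], [-0.3, 2.13], [-1.5, 1.42], [0.17, 2.43], [-1.26, 4.41], [0.16, 1.93], [-2.52, 2.52]. Speed limits (rad/s): [1.89, 1.89, 2.39, 2.39, 3.01, 3.01, 3.01].

INTERFACE

Orientations are given as [roll, pitch, yaw] about the fixed x, y, z axes, in that order (R = Rz(yaw) Ry(pitch) Rx(roll)).
In Python, from workcell import telemetry, cams, job, bot gives the robot as it stands.
- The arm moves only by the tool arm_command, never from a script. Its argument "deltas" is a list of rows, each a list of 7 numbers: the opening, from -1 (shut) to 1 (fully open), so that 0 is half open, then the shift along the tool's x, y, z normalised to -1 to 1, where 1 is 150 mm, then the turn, a rotation vector about the tool's x, y, z normalised to -1 to 1, where 1 is 45 degrees. In form: [[hand, tx, ty, tz, rx, ry, rz], ...]. A call has 1 to 8 rows; each row is the pose to reach, as a shift and turn from the pose commanded when the call began, along the tool's axes at that moment; what a row does not reach only later rows make up. A row lasts 1/8 s, in which the tool goes at most 62.5 mm and 10.7 degrees, less where a joint would pass 70% of its speed; a pose out of reach is approached as far as the arm can. A call with a number of a shift or a turn outside -1 to 1 is refused whole. A call with a gripper value outside its range is refused whole. The fingers move at their own pace and stop on an object; "newtons" is the grip in N (left out, the last holds). Time passes only in rows, so rows that repeat a pose let the fingers close. It gives the time, the measured TCP pose, the force and the opening at its end, in the units of the state.
- telemetry.observe(): the state, without advancing time (a new reading comes with each control period).
- cams.grab_frame(name): name is "scene" or "side" or "wrist"; returns the picture (400x640x3 uint8, blue, green, red); there is no depth.
- cams.get_calibration(name): a dict with "fx", "fy", "cx", "cy" (pixels), "R" (3x3) and "t" (3): a world point X has camera coordinates R X + t. Camera axes: x right, y down, z forward; pixel columns grow to the right and rows downward; lengths in m; the calibration is good to about 2 mm. A picture is of the moment at which its call begins: read the wrist's pose just before it. get_calibration takes no time and is no camera call; for the wrist camera it gives the pose at the moment of the call.
- job.job_done(): hands the job in, once; it reports no verdict.
The state is a dict: "clock": time; "qpos": joint angles; "qd": joint speeds; "joint_efforts": joint torques, N m; "position": TCP position; "tool_rot": TCP orientation; "force": force on the tool from outside, world axes, zero at the start; "moment": the same for the moment, N m; "grip_width": finger opening in m.
Only numpy, scipy, OpenCV 4.12 (cv2) and the standard library are available. Lean on these libraries where they do the work, as an engineer would, in place of code of your own. Each camera call takes 0.05 s, during which the arm holds its last target.

TASK

The tote that the seesaw gate feeds now has had its share of filter balls. Press down the raised end of the blue gate until it tips right over and rests on its other stop; then push the red tab of the shutter fully open to the left, so that all four waiting balls roll by themselves into the other tote. Do not touch the balls, leave the loose things around the chute where they are, and finish once the balls lie in the tote.

Things in the scene. Friction and masses are not known exactly. Their poses are not given: they have to be found in the camera images.
- chute: fixed bench-top gravity chute of grey and bare sheet metal. Origin on the table below the middle of the gate; x runs away from the robot up the infeed channel, y to the robot's left along the gate, z up; yaw varies. A short outlet chute (69 mm wide) under each end of the gate slopes outwards to a tote; its walls reach z = 150 mm
- infeed_mouth (a point): middle of the low edge of the infeed channel's floor, 33 mm beyond the gate's pivot, z = 175 mm; balls drop here onto the middle of the gate. The channel runs along chute x at y = 0 and rises 0.16 rad away from the robot for 260 mm; 46 mm wide inside, walls 30 mm high. From 110 mm beyond the mouth flared lips reach 60 mm to either side, 65 mm above the floor
- gate (a joint): tilt (rad) of the blue seesaw gate, a tray 180 mm (chute y) by 62 mm. Stops at -0.34 and +0.34. Positive: left (+y) end up, balls run to the right (-y); negative: right end up, balls run left. Top-heavy (0.4 to 0.65 kg): it starts and stays on either stop and drops over by itself once pressed past level; a raised thumb plate takes about 1 N
- gate_pivot (a point): middle of the gate's pivot, an axis along chute x, 145 mm above the chute's origin. The middle 84 mm of the gate's front wall (x = -33 mm) stands 58 mm above it
- gate_plate_left (a point): middle of the upper face of the left (+y) thumb plate, 46 mm (x) by 50 mm (y), blue with a black rubber pad, standing out from the gate's front towards the robot. With the gate level this point lies 57 mm before (-x), 70 mm left of and 30.5 mm above the pivot; it turns with the gate
- gate_plate_right (a point): the same on the right (-y) thumb plate, 70 mm right of the pivot
- shutter (a joint): position (m) of the steel shutter across the infeed, 85 mm beyond the chute's origin: 0 closed, 0.055 fully open at its stop. It slides along chute +y (to the robot's left) with about 1.2 N of friction and stays where it is left
- shutter_tab (a point): middle of the red push tab on top of the shutter: an upright plate 34 mm (chute x) by 6 mm (chute y) by 50 mm high; this point is 27 mm above its lower edge, 23 mm below its top. It stands over the channel's middle when closed and slides with the shutter. The lowest ball's top is about 28 mm lower than this point
- ball1: black ribbed plastic filter ball, 38 mm in diameter, 12 g, origin at its centre; rolls freely. Four wait in a row in the infeed behind the shutter (ball1 lowest, against it; ball4 highest)
- ball2: black ribbed plastic filter ball, 38 mm in diameter, 12 g, origin at its centre; rolls freely. Four wait in a row in the infeed behind the shutter (ball1 lowest, against it; ball4 highest)
- ball3: black ribbed plastic filter ball, 38 mm in diameter, 12 g, origin at its centre; rolls freely. Four wait in a row in the infeed behind the shutter (ball1 lowest, against it; ball4 highest)
- ball4: black ribbed plastic filter ball, 38 mm in diameter, 12 g, origin at its centre; rolls freely. Four wait in a row in the infeed behind the shutter (ball1 lowest, against it; ball4 highest)
- tote_red: red open plastic tote fixed under one outlet, 200 mm (chute x) by 150 mm (chute y) by 80 mm high, walls 4 mm, origin at the centre of its underside, 250 mm to one side of the chute's origin; red and yellow change sides
- tote_yellow: yellow tote, the same size, under the other outlet
- carton: loose cardboard carton 60 x 80 x 55 mm high, origin at the centre of its underside; bystander
- tape: loose roll of clear tape standing on its flat side, 90 mm across, 48 mm high, origin at the centre of its underside; bystander
- coupling: loose green plastic hose coupling, 48 mm across its foot, 55 mm high, origin at the centre of its underside; bystander
There are look-alikes about, which are no part of the job. What is shaped like the ball1 but pink or purple is not meant.

How it is judged:
On the way, in this order (a step that is already met when the one before it is completed fails the run):
1. the gate has been tipped over onto its other stop while the shutter is still closed (distance of each of gate_plate_left, gate_plate_right from where it was at the start of the episode above 0.026 m and (value of joint gate above 0.3 rad or value of joint gate below -0.3 rad) and value of joint shutter below 0.012 m), for 0.2 s.
2. the shutter is fully open (value of joint shutter above 0.046 m), for 0.2 s.
At the end, for the whole second after the job is handed in: the gate rests within 0.04 rad of the stop opposite to the one it started on, the shutter is open to at least 46 of its 55 mm, and all four balls lie inside the tote on the gate's low side (distance of each of gate_plate_left, gate_plate_right from where it was at the start of the episode above 0.026 m and (value of joint gate above 0.3 rad or value of joint gate below -0.3 rad) and value of joint shutter above 0.046 m and ((value of joint gate below -0.3 rad and y of ball1 in the frame of chute between 0.18 and 0.32 m and x of ball1 in the frame of chute between -0.095 and 0.095 m and height (world z) of each of ball1, ball2, ball3, ball4 below 0.07 m and y of ball2 in the frame of chute between 0.18 and 0.32 m and x of ball2 in the frame of chute between -0.095 and 0.095 m and y of ball3 in the frame of chute between 0.18 and 0.32 m and x of ball3 in the frame of chute between -0.095 and 0.095 m and y of ball4 in the frame of chute between 0.18 and 0.32 m and x of ball4 in the frame of chute between -0.095 and 0.095 m) or (value of joint gate above 0.3 rad and y of ball1 in the frame of chute between -0.32 and -0.18 m and x of ball1 in the frame of chute between -0.095 and 0.095 m and height (world z) of each of ball1, ball2, ball3, ball4 below 0.07 m and y of ball2 in the frame of chute between -0.32 and -0.18 m and x of ball2 in the frame of chute between -0.095 and 0.095 m and y of ball3 in the frame of chute between -0.32 and -0.18 m and x of ball3 in the frame of chute between -0.095 and 0.095 m and y of ball4 in the frame of chute between -0.32 and -0.18 m and x of ball4 in the frame of chute between -0.095 and 0.095 m))); the robot touches nothing.
It fails at once if a ball is touched, pushed, lifted or carried by the robot (contact force between any of ball1, ball2, ball3, ball4 and the fingers above 0.3 N or contact force between any of ball1, ball2, ball3, ball4 and the arm above 0.3 N).
It fails at once if the carton, tape roll or coupling is moved by more than 15 mm (distance of any of carton, tape, coupling from where it was at the start of the episode above 0.015 m).
It also fails if it takes over 48 s, if anything falls off the work surface, if the arm or the gripper's body presses on something with over 40 N, if the wrist force passes 120 N, or if a joint passes its speed limit or range.

## Working session

There is one attempt and no reset: what is moved stays moved. The work goes in short steps, Python scripts to look and compute and a tool call to move; the robot and the scene stay as the last step left them, time stands still between calls to the robot, and variables do not carry over. Pictures are saved under pics/ and viewed, and the job is handed in when it is done.

Besides the shell and the picture viewer there is one more tool, called as a command line: name --pt "numbers of a row" for each row, then --argument value for the rest. arm_command: Moves the arm, as the interface text tells. Its arguments: {"type":"object","properties":{"deltas":{"type":"array","items":{"type":"array","items":{"type":"number"}}},"newtons":{"type":"number"}},"required":["deltas"]}

```bash
mkdir -p pics; ls
python3 - <<'E'
from workcell import telemetry, cams, job, bot
import cv2
print(telemetry.observe()); print(bot.tips_ahead)
for n in ("scene","side"):
    cv2.imwrite(f"pics/{n}0.png",cams.grab_frame(n)); c=cams.get_calibration(n); print(n,c)
E
```

```text
pics
{'clock': 0.0, 'qpos': array([-1.34421031,  0.52201969, -0.03631704,  1.59999131,  0.02118996,
        1.0210997 , -0.11281894]), 'qd': array([ 4.05899567e-04,  2.67747687e-04, -1.63543256e-04,  3.33065999e-04,
       -6.08459787e-04, -5.23286679e-05,  4.09249498e-07]), 'joint_efforts': array([ 1.39630952e-04, -9.27105761e+01,  1.98016025e+00, -3.69935310e+01,
        1.78931036e-02,  8.16576445e-03, -2.48149021e-06]), 'position': array([0.18271654, 0.59732689, 0.2129283 ]), 'tool_rot': array([-3.14046188e+00,  7.73535845e-05,  2.84476324e+00]), 'force': array([ 0.22150044, -0.30759068,  0.22433379]), 'moment': array([ 0.02601785, -0.00844974, -0.02710932]), 'grip_width': 0.08541718960399143}
0.017
scene {'fx': 436.61441640516455, 'fy': 436.61441640516455, 'cx': 315.7191680623118, 'cy': 199.91106022024348, 'R': array([[ 0.37988435,  0.9248266 ,  0.01958673],
       [ 0.59537354, -0.22824223, -0.77034786],
       [-0.70796767,  0.30430452, -0.63732294]]), 't': array([-0.26695991, -0.2382691 ,  1.56222994])}
side {'fx': 448.64289751430783, 'fy': 448.64289751430783, 'cx': 321.4156981908756, 'cy': 196.73580664854455, 'R': array([[ 0.78125953, -0.62419761, -0.0032991 ],
       [-0.42268808, -0.52514188, -0.73862087],
       [ 0.45931289,  0.57844909, -0.67411299]]), 't': array([-0.46555105,  0.39366003,  0.9651105 ])}
```

View pics/scene0.png

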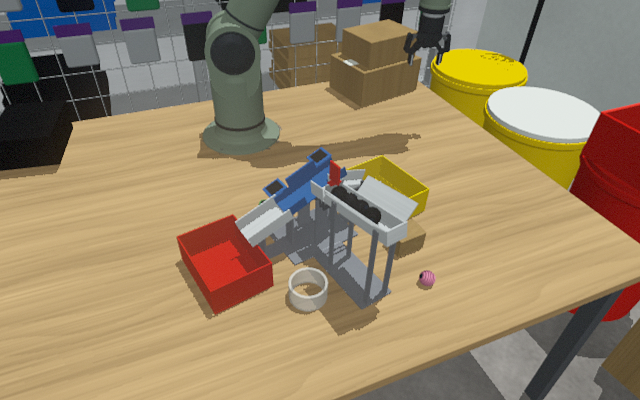

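View pics/side0.png

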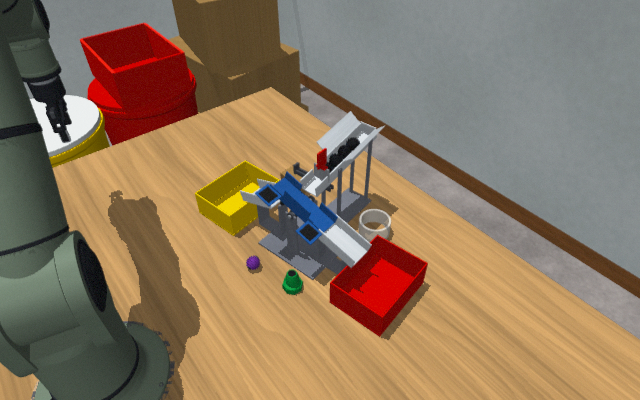

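The gate's raised end is on the yellow tote's side, at scene (319,156) and side (268,193), which is the robot's left. The low end faces the red tote. The pink ball (427,279) and the purple ball (253,263) are look-alikes; the four black balls sit in the infeed. I'll enlarge these to measure.

Run:
```python
import cv2
a=cv2.imread("pics/scene0.png")[130:270,230:440]; cv2.imwrite("pics/sc_crop.png",cv2.resize(a,None,fx=3.8,fy=3.8,interpolation=cv2.INTER_CUBIC))
a=cv2.imread("pics/side0.png")[105:285,190:400]; cv2.imwrite("pics/si_crop.png",cv2.resize(a,None,fx=3.3,fy=3.3,interpolation=cv2.INTER_CUBIC))
```

```text
(no output)
```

View pics/sc_crop.png

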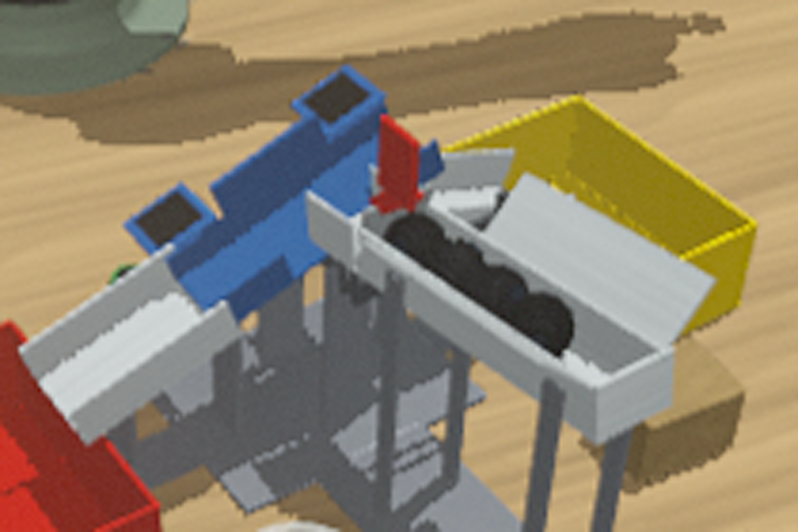

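View pics/si_crop.png

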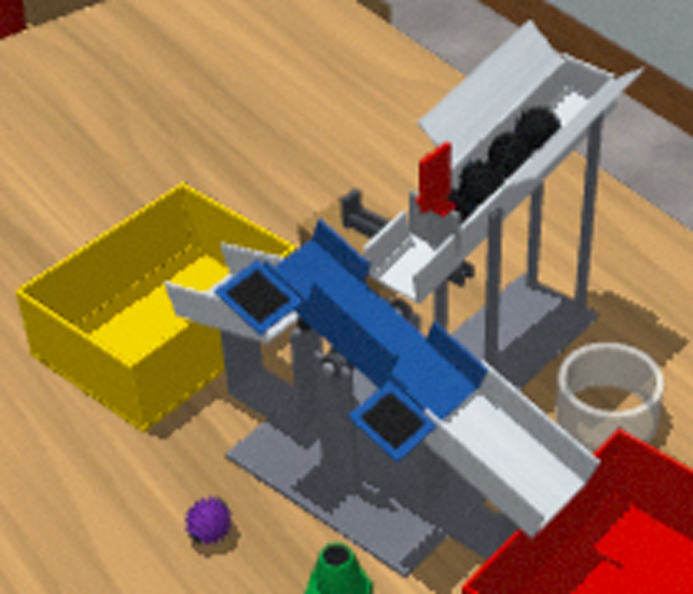

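```bash
cat > h.py <<'E'
import numpy as np, cv2
from workcell import telemetry, cams, job, bot
from scipy.spatial.transform import Rotation as Ro
C={n:cams.get_calibration(n) for n in ("scene","side")}
def P(c): 
    K=np.array([[c["fx"],0,c["cx"]],[0,c["fy"],c["cy"]],[0,0,1]]); return K@np.c_[c["R"],c["t"]]
def tri(u,v):
    X=cv2.triangulatePoints(P(C["scene"]),P(C["side"]),np.array(u,float).reshape(2,1),np.array(v,float).reshape(2,1)).ravel(); return X[:3]/X[3]
def proj(n,X,c=None):
    c=c or C[n]; p=P(c)@np.r_[X,1]; return p[:2]/p[2]
E
python3 - <<'E'
from h import *
S=lambda x,y:(230+(x-1.4)/3.8,130+(y-1.4)/3.8)
D=lambda x,y:(190+(x-1.1)/3.3,105+(y-1.1)/3.3)
for n in C: print(n,"cam at",-C[n]["R"].T@C[n]["t"])
pts=dict(padL=((336,95),(258,295)),padR=((173,217),(395,417)),
 tabtop_near=((383,117),(422,157)),tabtop_far=((418,140),(450,145)))
W={}
for k,(a,b) in pts.items():
    X=tri(S(*a),D(*b)); W[k]=X
    print(k,X.round(4),"res",(proj("scene",X)-S(*a)).round(2),(proj("side",X)-D(*b)).round(2))
L,R=W["padL"],W["padR"]
yaxis=(L-R); yaw=np.arctan2(-yaxis[0],yaxis[1]); ex=np.array([np.cos(yaw),np.sin(yaw),0]); ey=np.array([-np.sin(yaw),np.cos(yaw),0])
print("yaw",yaw,"len",np.linalg.norm(yaxis),"tilt",np.arctan2(yaxis[2],np.hypot(*yaxis[:2])))
t=.34
# mean plate point: y=0,z=.0305 rotated about x by tilt -> y=-z sin, z= z cos
O=(L+R)/2+.057*ex+ey*.0305*np.sin(t); O[2]-=.145+.0305*np.cos(t)
print("origin",O)
for k in W: d=W[k]-O; print(k,(d@ex).round(4),(d@ey).round(4),d[2].round(4))
E
```

```text
scene cam at [ 1.3492813  -0.28288507  0.81732376]
side cam at [ 0.0868239  -0.64213577  0.93982314]
padL [0.4959 0.0867 0.1972] res [-0.18  0.21] [-0.16 -0.22]
padR [ 0.5259 -0.0404  0.1501] res [-0.42  0.42] [-0.38 -0.43]
tabtop_near [0.6327 0.0587 0.2759] res [ 0.4  -0.47] [0.3  0.42]
tabtop_far [0.6618 0.0648 0.2738] res [-0.77  0.91] [-0.56 -0.79]
yaw 0.2320378217721091 len 0.13881467670423905 tilt 0.3461584560318852
origin [ 5.64019442e-01  4.61940764e-02 -7.39387504e-05]
padL -0.057 0.0551 0.1973
padR -0.057 -0.0755 0.1502
tabtop_near 0.0697 -0.0036 0.276
tabtop_far 0.0995 -0.0044 0.2739
```

```bash
cat >> h.py <<'E'
yaw=0.232; O=np.array([.564,.0462,0.]); Rc=Ro.from_euler("z",yaw)
def ch(x,y,z): return O+Rc.apply([x,y,z])
def go(tcp,yawt=None,roll=np.pi):
    s=telemetry.observe(); R=Ro.from_euler("xyz",s["tool_rot"]); d=R.inv().apply(np.array(tcp)-s["position"])/.15
    o="" 
    if yawt is not None:
        o=((R.inv()*Ro.from_euler("xyz",[np.pi,0,yawt])).as_rotvec()/(np.pi/4)).round(3)
    print("shift",d.round(3),"turn",o,"now",s["position"].round(4),s["clock"])
E
python3 - <<'E'
from h import *
print(ch(-.06,.068,.28),ch(-.06,.068,.215), ch(.078,-.06,.33),ch(.078,-.06,.262))
go(ch(-.06,.068,.28),yaw+np.pi)
E
```

```text
[0.48997263 0.09858271 0.28      ] [0.48997263 0.09858271 0.215     ] [0.65370573 0.00574159 0.33      ] [0.65370573 0.00574159 0.262     ]
shift [-2.931 -2.581 -0.444] turn [-0.001 -0.    -0.673] now [0.1827 0.5974 0.213 ] 0.1
```

arm_command --pt "-1 -0.2 -0.15 -0.45 0 0 0" --pt "-1 -0.5 -0.43 -0.45 0 0 0" --pt "-1 -0.75 -0.65 -0.45 0 0 0" --pt "-1 -0.98 -0.86 -0.45 0 0 0" --pt "-1 -0.98 -0.86 -0.45 0 0 0"

```text
clock: 0.72
position: [0.2877, 0.4285, 0.2813]
tool_rot: [-3.141, 0.001, 2.84]
force: [0.3, 1.0, -0.2]
grip_width: -0.0001
```

arm_command --pt "-1 -0.25 -0.22 0 0 0 0" --pt "-1 -0.5 -0.43 0 0 0 0" --pt "-1 -0.75 -0.65 0 0 0 0" --pt "-1 -0.98 -0.86 0 0 0 0" --pt "-1 -0.98 -0.86 0 0 0 0"

```text
clock: 1.35
position: [0.3898, 0.2628, 0.281]
tool_rot: [-3.141, 0.0, 2.841]
force: [-0.0, 0.8, -0.0]
grip_width: -0.0002
```

arm_command --pt "-1 -0.25 -0.22 0 0 0 -0.2" --pt "-1 -0.5 -0.43 0 0 0 -0.4" --pt "-1 -0.75 -0.65 0 0 0 -0.6" --pt "-1 -0.97 -0.86 0 0 0 -0.67" --pt "-1 -0.97 -0.86 0 0 0 -0.67" --pt "-1 -0.97 -0.86 0 0 0 -0.67"

```text
clock: 2.1
position: [0.4896, 0.1005, 0.2807]
tool_rot: [3.141, -0.001, -2.911]
force: [-0.2, 0.9, -0.3]
grip_width: 0.0002
```

Run:
```python
from h import *
a=cams.grab_frame("side")[105:285,190:400]; b=cams.grab_frame("scene")[60:240,230:440]
cv2.imwrite("pics/v1.png",cv2.resize(np.hstack([a,b]),None,fx=1.9,fy=1.9,interpolation=cv2.INTER_CUBIC))
go(ch(-.06,.068,.215),yaw+np.pi); go(ch(-.06,.068,.175))
```

```text
shift [-0.    -0.014  0.439] turn [ 0.    -0.    -0.001] now [0.4895 0.1007 0.2809] 2.2
shift [-0.    -0.015  0.706] turn  now [0.4895 0.1007 0.2809] 2.2
```

View pics/v1.png

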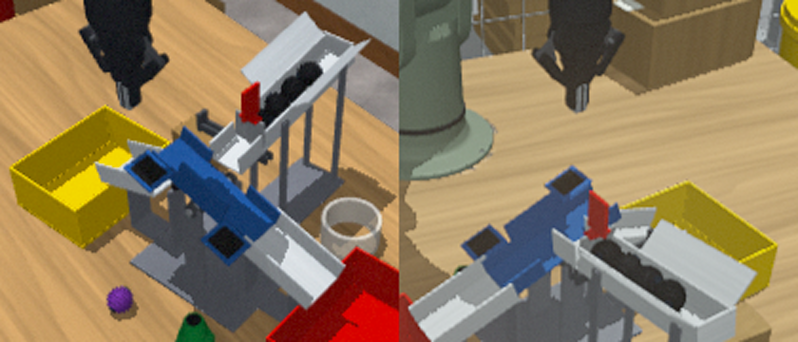

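The shut fingertips are above the left thumb plate: tip at (128,100) in the left half, pad at (148,170) below it. Next I'll press down.

arm_command --pt "-1 0 -0.01 0.2 0 0 0" --pt "-1 0 -0.01 0.38 0 0 0" --pt "-1 0 -0.01 0.46 0 0 0" --pt "-1 0 -0.01 0.54 0 0 0" --pt "-1 0 -0.01 0.62 0 0 0" --pt "-1 0 -0.01 0.7 0 0 0" --pt "-1 0 -0.01 0.74 0 0 0" --pt "-1 0 -0.01 0.74 0 0 0"

```text
clock: 3.2
position: [0.4901, 0.0975, 0.1697]
tool_rot: [-3.141, -0.001, -2.912]
force: [-0.3, 0.0, -0.6]
grip_width: 0.0002
```

Run:
```python
from h import *
a=cams.grab_frame("side")[105:285,190:400]; b=cams.grab_frame("scene")[60:240,230:440]
cv2.imwrite("pics/v2.png",cv2.resize(np.hstack([a,b]),None,fx=1.9,fy=1.9,interpolation=cv2.INTER_CUBIC))
print(telemetry.observe()["force"])
```

```text
[ 0.61303721 -0.18338773  1.00952407]
```

View pics/v2.png

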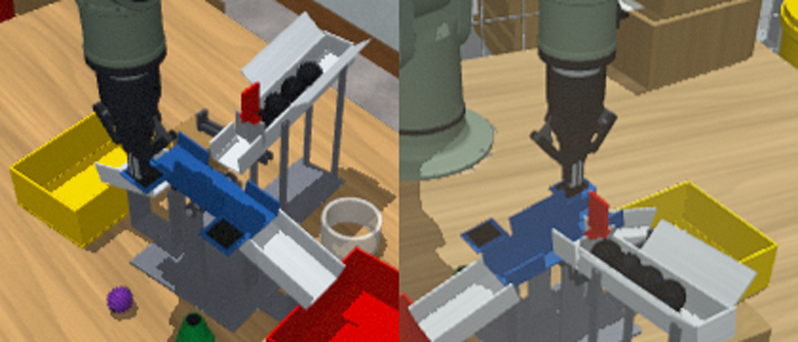

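arm_command --pt "-1 0 0 0 0 0 0" --pt "-1 0 0 0 0 0 0" --pt "-1 0 0 0 0 0 0" --pt "-1 0 0 0 0 0 0"

```text
clock: 3.8
position: [0.4903, 0.0976, 0.17]
tool_rot: [3.142, 0.0, -2.912]
force: [0.1, 0.3, 0.7]
grip_width: -0.0002
```

Run:
```python
from h import *
a=cams.grab_frame("side")[125:265,220:340]; b=cams.grab_frame("scene")[120:260,240:360]
cv2.imwrite("pics/v3.png",cv2.resize(np.hstack([a,b]),None,fx=3.3,fy=3.3,interpolation=cv2.INTER_CUBIC))
print(telemetry.observe()["force"])
for t in(.34,0,-.34):
  for s in (1,-1):
    y=s*.07*np.cos(t)-.0305*np.sin(t); z=.145+s*.07*np.sin(t)+.0305*np.cos(t)
    p,q=proj("side",ch(-.057,y,z)),proj("scene",ch(-.057,y,z)); print(t,s,((p-[220,125])*3.3).round(),((q-[240,120])*3.3+[396,0]).round())
```

```text
[ 0.05785641 -0.19386962  1.0000927 ]
0.34 1 [157. 227.] [654. 115.]
0.34 -1 [294. 349.] [510. 222.]
0 1 [145. 240.] [668. 132.]
0 -1 [287. 321.] [516. 192.]
-0.34 1 [143. 261.] [673. 156.]
-0.34 -1 [271. 291.] [531. 162.]
```

View pics/v3.png

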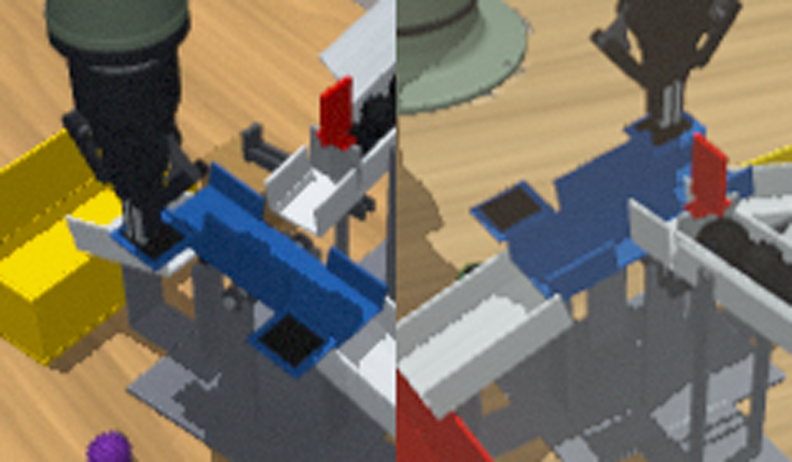

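Run:
```python
from h import *
s=telemetry.observe()
for dz in (-.017,0,.017):
    X=s["position"]+[0,0,dz]
    print(dz,((proj("side",X)-[220,125])*3.3).round(),((proj("scene",X)-[240,120])*3.3+[396,0]).round(), Rc.inv().apply(X-O).round(4))
a=cams.grab_frame("side")[165:215,235:295]; b=cams.grab_frame("scene")[140:190,290:350]
cv2.imwrite("pics/v4.png",cv2.resize(np.hstack([a,b]),None,fx=6.6,fy=6.6,interpolation=cv2.INTER_CUBIC))
cv2.imwrite("pics/w4.png",cams.grab_frame("wrist"))
```

```text
-0.017 [148. 265.] [662. 155.] [-0.0599  0.067   0.153 ]
0 [146. 249.] [662. 137.] [-0.0599  0.067   0.17  ]
0.017 [144. 233.] [663. 119.] [-0.0599  0.067   0.187 ]
```

View pics/v4.png

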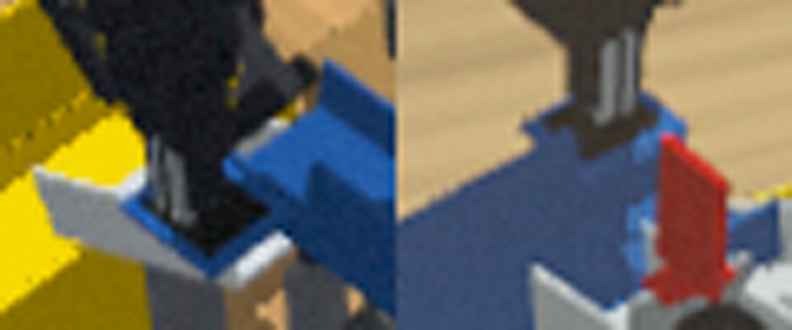

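View pics/w4.png

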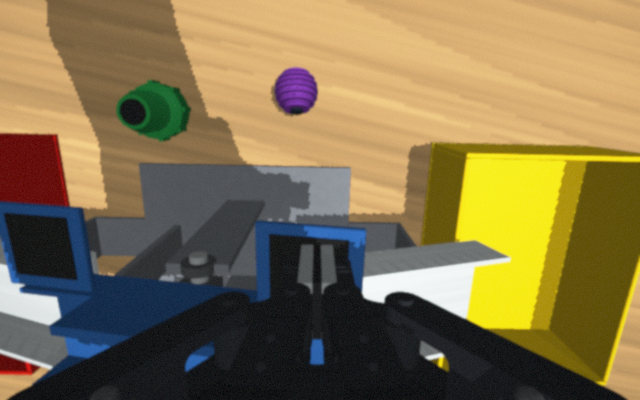

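Run:
```python
from h import *
print(tri((323.7,116.8),(257.4,161)))
print(tri((321.5,158.5),(262.3,198)))
s=telemetry.observe(); print(s["position"],s["force"],s["joint_efforts"],s["clock"])
im=cv2.imread("pics/v4.png")
cv2.imwrite("pics/v1b.png",cv2.resize(cv2.imread("pics/v1.png")[40:260,60:700],(800,275)))
# blue mask compare of the gate right pad now vs. start in side
a0=cv2.imread("pics/side0.png")[215:250,290:330]; a1=cams.grab_frame("side")[215:250,290:330]
cv2.imwrite("pics/cmp.png",cv2.resize(np.hstack([a0,a1]),None,fx=9,fy=9,interpolation=cv2.INTER_CUBIC))
```

```text
[0.48650358 0.10239476 0.29656864]
[0.48744901 0.10113654 0.17748683]
[0.49022251 0.09757131 0.17000559] [-0.11466328 -0.22302387  1.02571497] [ 7.04995659e-02 -7.11248302e+01  4.40609962e+00 -3.04055500e+01
  4.90721036e-02  5.12983755e-02  8.20876667e-04] 4.05
```

View pics/cmp.png

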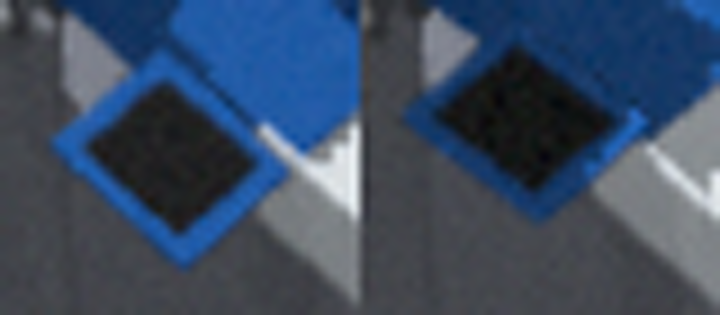

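Run:
```python
from h import *
im=cv2.imread("pics/v1.png")
a=im[50:125,90:170]; b=im[50:125,535:615]
cv2.imwrite("pics/tipc.png",cv2.resize(np.hstack([a,b]),None,fx=5,fy=5,interpolation=cv2.INTER_CUBIC))
X=np.array([.4895,.1007,.2809])
for dz in(-.017,0,.017):
  p=(proj("side",X+[0,0,dz])-[190,105])*1.9; q=(proj("scene",X+[0,0,dz])-[230,60])*1.9+[399,0]
  print(dz,(p-[90,50])*5,(q-[535,50])*5+[400,0])
```

```text
-0.017 [213.65895186 378.37970039] [600.86030106 413.1498988 ]
0 [207.10393256 325.20486245] [602.82968608 355.49451926]
0.017 [200.40546902 270.86639351] [604.83946484 296.65657939]
```

View pics/tipc.png

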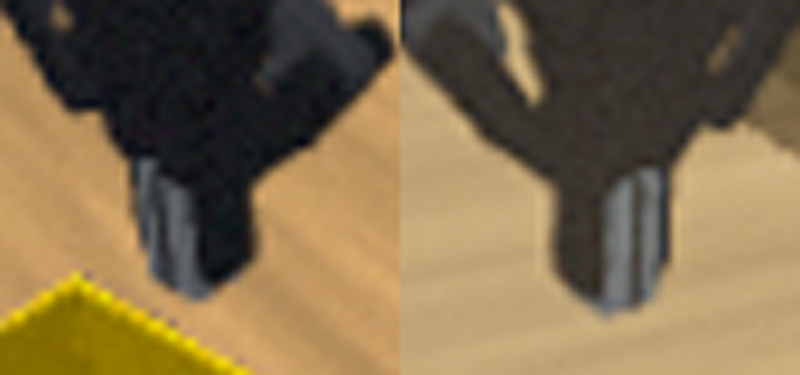

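Telemetry and pictures disagree. Both views put the shut fingertips about 15 mm above the reported TCP, not 17 mm below it. The gate is only half pressed, at about 0.16 rad. I'll go by the pictures (tip z = TCP z + 0.015) and press 28 mm further.

arm_command --pt "-1 0 0 0.05 0 0 0" --pt "-1 0 0 0.1 0 0 0" --pt "-1 0 0 0.14 0 0 0" --pt "-1 0 0 0.17 0 0 0" --pt "-1 0 0 0.19 0 0 0" --pt "-1 0 0 0.19 0 0 0"

```text
clock: 4.85
position: [0.4902, 0.0975, 0.1414]
tool_rot: [-3.142, -0.0, -2.912]
force: [0.0, 0.1, 0.8]
grip_width: -0.0001
```

Run:
```python
from h import *
a=cams.grab_frame("side")[125:265,220:340]; b=cams.grab_frame("scene")[120:260,240:360]
cv2.imwrite("pics/v5.png",cv2.resize(np.hstack([a,b]),None,fx=3.3,fy=3.3,interpolation=cv2.INTER_CUBIC))
print(telemetry.observe()["force"])
```

```text
[ 0.41191356  0.56515287 -0.03671831]
```

View pics/v5.png

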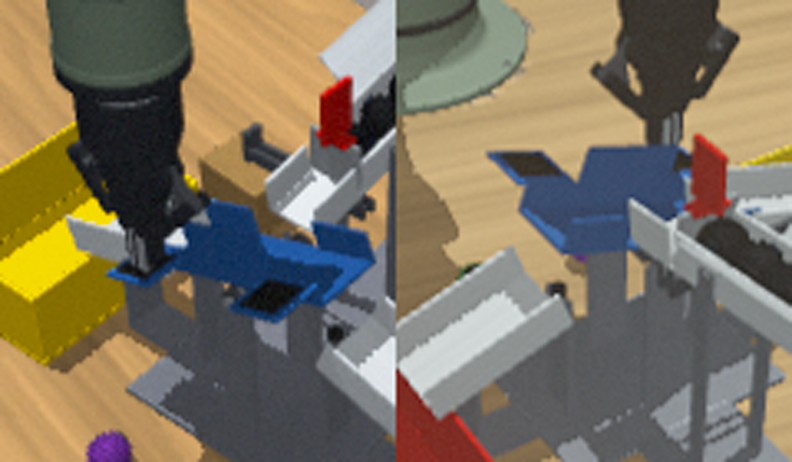

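The gate has tipped fully: the right pad is at side (268,297) and scene (531,163), against (271,291) and (531,162) predicted for -0.34 rad. The shutter is still closed. I'll lift and go to the right of the red tab.

arm_command --pt "-1 0 0 -0.25 0 0 0" --pt "-1 0 0 -0.6 0 0 0" --pt "-1 0 0 -0.95 0 0 0" --pt "-1 0 0 -1 0 0 0"

```text
clock: 5.45
position: [0.4915, 0.0979, 0.295]
tool_rot: [3.141, 0.006, -2.912]
force: [0.2, -0.0, -0.4]
grip_width: -0.0001
```

Run:
```python
from h import *
go(ch(.078,-.065,.315),yaw+np.pi)
a=cams.grab_frame("side")[125:265,220:340]; b=cams.grab_frame("scene")[120:260,240:360]
cv2.imwrite("pics/v6.png",cv2.resize(np.hstack([a,b]),None,fx=3.3,fy=3.3,interpolation=cv2.INTER_CUBIC))
```

```text
shift [-0.915 -0.877 -0.129] turn [ 0.001  0.007 -0.003] now [0.4915 0.0979 0.295 ] 5.45
```

View pics/v6.png

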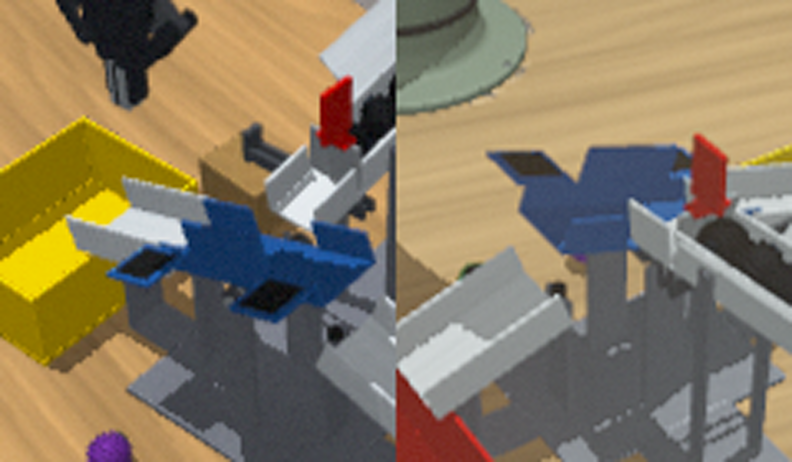

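The gate stays on its other stop with the tool clear. Next is the tab's right side.

arm_command --pt "-1 0 -0.2 -0.13 0 0 0" --pt "-1 -0.15 -0.5 -0.13 0 0 0" --pt "-1 -0.45 -0.8 -0.13 0 0 0" --pt "-1 -0.7 -0.88 -0.13 0 0 0" --pt "-1 -0.91 -0.88 -0.13 0 0 0" --pt "-1 -0.91 -0.88 -0.13 0 0 0" --pt "-1 -0.91 -0.88 -0.13 0 0 0"

```text
clock: 6.42
position: [0.6524, -0.0002, 0.3097]
tool_rot: [3.142, -0.002, -2.912]
force: [-0.1, 0.3, 0.6]
grip_width: -0.0001
```

Run:
```python
from h import *
go(ch(.078,-.065,.235),yaw+np.pi)
a=cams.grab_frame("side")[75:215,260:380]; b=cams.grab_frame("scene")[90:230,270:390]
cv2.imwrite("pics/v7.png",cv2.resize(np.hstack([a,b]),None,fx=3.3,fy=3.3,interpolation=cv2.INTER_CUBIC))
s=telemetry.observe()["position"]
for X in (s+[0,0,.015],ch(.078,-.065,.248)): print(Rc.inv().apply(X-O),((proj("side",X)-[260,75])*3.3).round(),((proj("scene",X)-[270,90])*3.3+[396,0]).round())
```

```text
shift [-0.018  0.003  0.498] turn [ 0.    -0.003 -0.004] now [ 6.524e-01 -2.000e-04  3.097e-01] 6.425
[ 0.07547115 -0.06544307  0.32570447] [264. 228.] [526. 200.]
[ 0.078 -0.065  0.248] [263. 312.] [528. 302.]
```

View pics/v7.png

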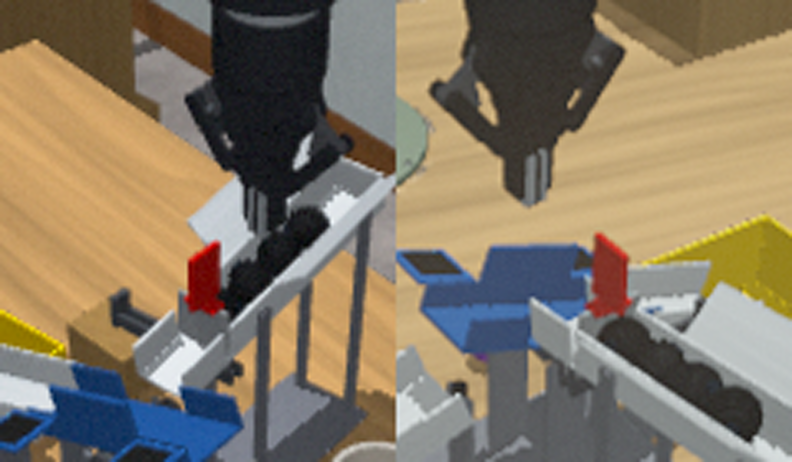

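arm_command --pt "-1 -0.01 0 0.2 0 0 0" --pt "-1 -0.01 0 0.4 0 0 0" --pt "-1 -0.01 0 0.52 0 0 0" --pt "-1 -0.01 0 0.52 0 0 0" --pt "-1 -0.01 0 0.52 0 0 0"

```text
clock: 7.15
position: [0.6551, 0.0003, 0.2342]
tool_rot: [-3.141, 0.001, -2.912]
force: [0.2, -0.3, -0.1]
grip_width: -0.0004
```

Run:
```python
from h import *
go(ch(.077,-.065,.232),yaw+np.pi)
a=cams.grab_frame("side")[75:215,260:380]; b=cams.grab_frame("scene")[90:230,270:390]
cv2.imwrite("pics/v8.png",cv2.resize(np.hstack([a,b]),None,fx=3.3,fy=3.3,interpolation=cv2.INTER_CUBIC))
```

```text
shift [0.007 0.004 0.014] turn [-0.     0.002 -0.003] now [6.551e-01 3.000e-04 2.342e-01] 7.15
```

View pics/v8.png

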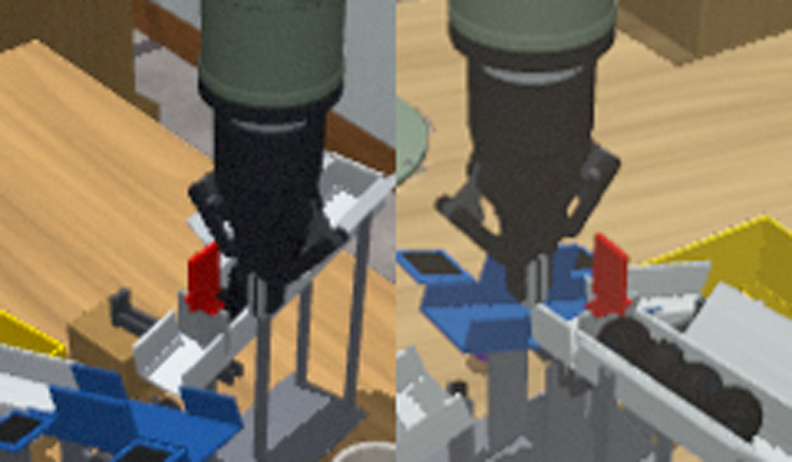

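The tip is at about z 0.245, to the right of the tab: scene (530,305), side (262,317). That's roughly 20 mm above the top of ball1. Now I'll push left.

arm_command --pt "-1 0 0.2 0 0 0 0" --pt "-1 0 0.3 0 0 0 0" --pt "-1 0 0.4 0 0 0 0" --pt "-1 0 0.5 0 0 0 0" --pt "-1 0 0.58 0 0 0 0" --pt "-1 0 0.64 0 0 0 0" --pt "-1 0 0.66 0 0 0 0" --pt "-1 0 0.66 0 0 0 0"

```text
clock: 8.25
position: [0.632, 0.0967, 0.2329]
tool_rot: [-3.142, -0.0, -2.912]
force: [0.1, 0.6, -0.8]
grip_width: -0.0
```

Run:
```python
from h import *
a=cams.grab_frame("side")[75:215,240:360]; b=cams.grab_frame("scene")[90:230,290:410]
cv2.imwrite("pics/v9.png",cv2.resize(np.hstack([a,b]),None,fx=3.3,fy=3.3,interpolation=cv2.INTER_CUBIC))
print(telemetry.observe()["force"])
for y in (0,.046,.055):
  X=ch(.085,y,.275); print(y,((proj("side",X)-[240,75])*3.3).round(),((proj("scene",X)-[290,90])*3.3+[396,0]).round())
```

```text
[-0.04026882  0.69558584 -0.41858633]
0 [266. 246.] [549. 241.]
0.046 [219. 224.] [603. 219.]
0.055 [210. 220.] [613. 215.]
```

View pics/v9.png

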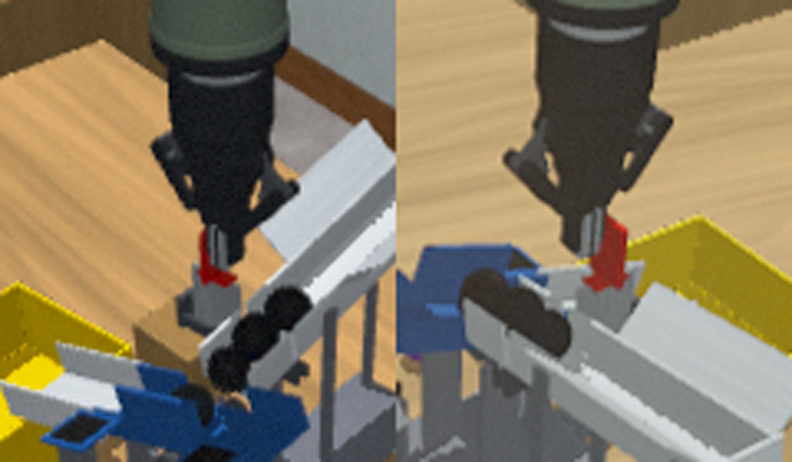

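arm_command --pt "-1 0 0.02 0 0 0 0" --pt "-1 0 0.04 0 0 0 0" --pt "-1 0 0.05 0 0 0 0" --pt "-1 0 0.05 0 0 0 0" --pt "-1 0 0.05 0 0 0 0"

```text
clock: 8.98
position: [0.6317, 0.0975, 0.233]
tool_rot: [-3.134, 0.0, -2.918]
force: [9.2, -28.7, -2.9]
grip_width: 0.0003
```

Run:
```python
from h import *
a=cams.grab_frame("side")[95:235,200:320]; b=cams.grab_frame("scene")[90:230,300:420]
cv2.imwrite("pics/v10.png",cv2.resize(np.hstack([a,b]),None,fx=3.3,fy=3.3,interpolation=cv2.INTER_CUBIC))
print(telemetry.observe()["force"])
```

```text
[  9.0345654  -28.353416    -3.53331503]
```

View pics/v10.png

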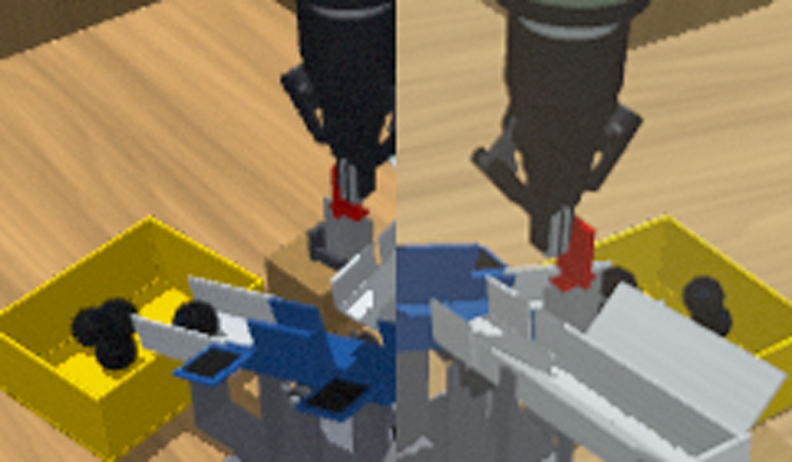

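The shutter is on its stop, shown by a reaction of about 30 N. Three balls are in the yellow tote and the fourth is on its way. I'll back off and lift.

arm_command --pt "-1 0 -0.1 0 0 0 0" --pt "-1 0 -0.2 -0.1 0 0 0" --pt "-1 0 -0.25 -0.4 0 0 0" --pt "-1 0 -0.25 -0.7 0 0 0" --pt "-1 0 -0.25 -0.8 0 0 0" --pt "-1 0 -0.25 -0.8 0 0 0" --pt "-1 0 -0.25 -0.8 0 0 0" --pt "-1 0 -0.25 -0.8 0 0 0"

```text
clock: 10.07
position: [0.6386, 0.0676, 0.3519]
tool_rot: [3.142, -0.002, -2.912]
force: [-0.3, -0.4, 0.2]
grip_width: -0.0
```

Run:
```python
from h import *
a=cams.grab_frame("side"); b=cams.grab_frame("scene")
cv2.imwrite("pics/v11.png",cv2.resize(np.hstack([a[100:300,190:400],b[130:330,240:450]]),None,fx=1.9,fy=1.9,interpolation=cv2.INTER_CUBIC))
# bystander drift by difference against the first picture
for n,im,box in (("side",a,(260,300,275,310)),("side",a,(205,245,355,395)),("scene",b,(262,312,285,330)),("scene",b,(215,255,395,430))):
    r0,r1,c0,c1=box; f=cv2.imread(f"pics/{n}0.png"); d=cv2.absdiff(im,f)[r0:r1,c0:c1].max(2); print(n,box,(d>50).mean().round(3))
s=telemetry.observe(); print(s["position"],s["force"],s["clock"])
for y in (0,.046,.055):
  X=ch(.085,y,.275); print(y,((proj("side",X)-[190,100])*1.9).round(),((proj("scene",X)-[240,130])*1.9+[399,0]).round())
```

```text
side (260, 300, 275, 310) 0.091
side (205, 245, 355, 395) 0.036
scene (262, 312, 285, 330) 0.12
scene (215, 255, 395, 430) 0.0
[0.63876957 0.06759741 0.35226275] [ 0.08131563 -0.94825946  0.01152012] 10.175
0 [248.  94.] [582.  63.]
0.046 [221.  81.] [613.  50.]
0.055 [216.  79.] [619.  48.]
```

View pics/v11.png

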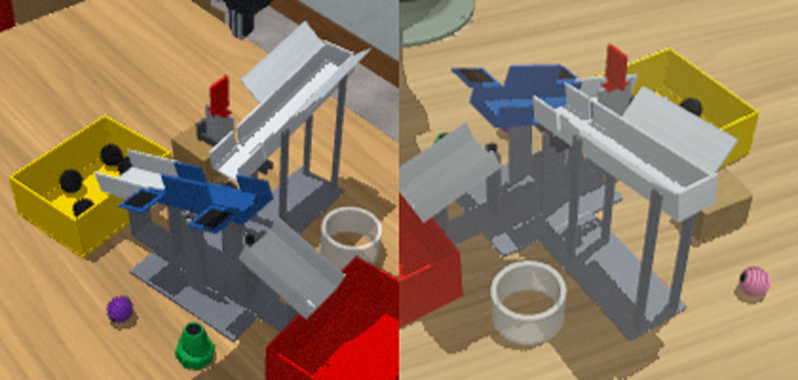

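arm_command --pt "-1 0 0 0 0 0 0" --pt "-1 0 0 0 0 0 0" --pt "-1 0 0 0 0 0 0" --pt "-1 0 0 0 0 0 0" --pt "-1 0 0 0 0 0 0" --pt "-1 0 0 0 0 0 0" --pt "-1 0 0 0 0 0 0" --pt "-1 0 0 0 0 0 0"

```text
clock: 11.18
position: [0.6389, 0.0676, 0.353]
tool_rot: [3.142, -0.0, -2.912]
force: [1.2, 0.2, -0.6]
grip_width: 0.0
```

Run:
```python
from h import *
a=cams.grab_frame("side"); b=cams.grab_frame("scene")
cv2.imwrite("pics/v12.png",cv2.resize(np.hstack([a[150:245,190:300],b[140:235,335:445]]),None,fx=3.6,fy=3.6,interpolation=cv2.INTER_CUBIC))
K=lambda n,u,v,z:(lambda c:(lambda o,d:o+d*(z-o[2])/d[2])(-c["R"].T@c["t"],c["R"].T@np.array([(u-c["cx"])/c["fx"],(v-c["cy"])/c["fy"],1])))(C[n])
f=cv2.imread("pics/side0.png")
m=((a.max(2)<60)*255).astype("uint8")[160:235,195:275]
n,l,st,ce=cv2.connectedComponentsWithStats(m)
for i in range(1,n):
    if st[i,4]>20: print(ce[i]+[195,160],st[i],Rc.inv().apply(K("side",*(ce[i]+[195,160]),.023)-O).round(3))
```

```text
[250.14492754 182.72463768] [ 48  16  16  15 138] [0.08  0.279 0.023]
[226.95412844 194.91743119] [ 27  29  11  12 109] [-0.004  0.294  0.023]
[263.6056338  204.54929577] [62 41 15  8 71] [0.033 0.176 0.023]
[232.68627451 208.31372549] [34 45 10  9 51] [-0.034  0.237  0.023]
```

View pics/v12.png

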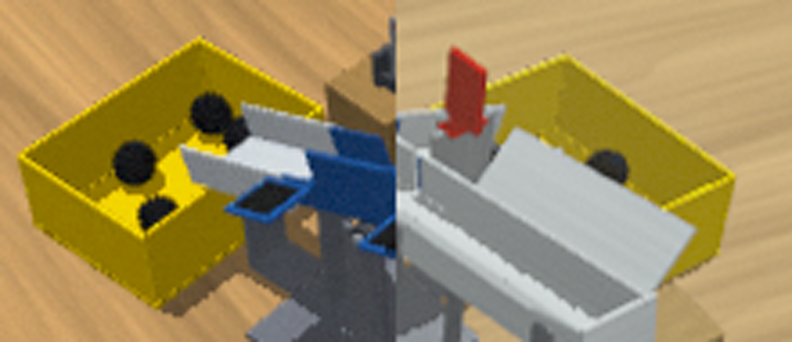

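Run:
```python
from h import *
a=cams.grab_frame("side"); f=cv2.imread("pics/side0.png"); o=cv2.imread("pics/v12.png")
cv2.imwrite("pics/v13.png",cv2.resize(a[165:205,225:275],None,fx=12,fy=12,interpolation=cv2.INTER_CUBIC))
for im in (f,a):
    h=cv2.cvtColor(im,cv2.COLOR_BGR2HSV); m=cv2.inRange(h,(50,120,40),(80,255,255))[260:300,270:315]; M=cv2.moments(m,True); print("coupling",M["m10"]/M["m00"],M["m01"]/M["m00"])
b=cams.grab_frame("scene"); cv2.imwrite("pics/v14.png",cv2.resize(np.hstack([cv2.imread("pics/scene0.png")[200:320,280:440],b[200:320,280:440]]),None,fx=2.5,fy=2.5))
```

```text
coupling 22.09036144578313 23.6355421686747
coupling 22.161676646706585 23.607784431137723
```

View pics/v13.png

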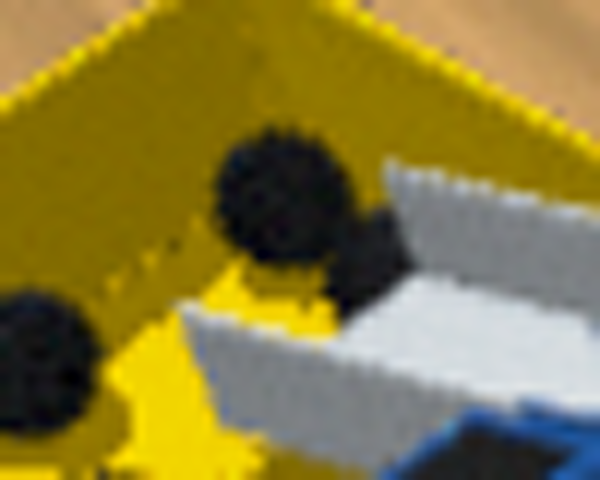

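View pics/v14.png

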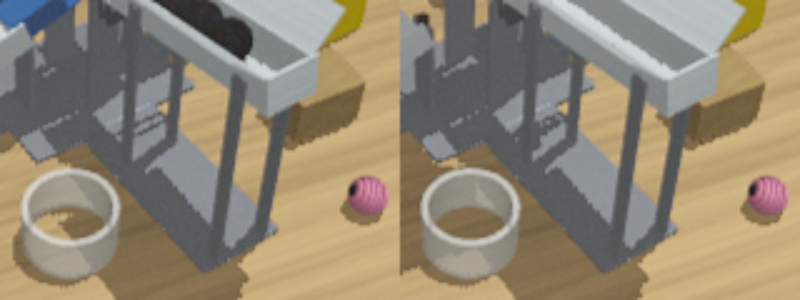

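All four balls are in the yellow tote; the fourth is partly hidden behind the outlet's lip. The infeed is empty, and the carton, tape and coupling haven't moved.

```bash
python3 -c "
from workcell import job,telemetry
print(telemetry.observe()['clock'],telemetry.observe()['force']); print(job.job_done())"
```

```text
11.375 [0.055216   0.28577145 0.32038076]
the job is handed in; nothing more can be done
None
```

I tipped the gate onto its other stop, pushed the shutter fully open, and all four balls rolled into the yellow tote. I handed the job in at 11.4 s of the 48 s allowed; no verdict was reported.

- **Gate:** I pressed the raised left thumb plate with the shut fingertips. The right plate then lay within about 2 px of where the images should show it at -0.34 rad, and it stayed there once the tool was clear. The shutter was still closed at that point.
- **Shutter:** I pushed the red tab left until it met its stop, with about 30 N of reaction. I then backed off and lifted clear.
- **Last checks:** Four black balls are inside the yellow tote and the infeed is empty. One of them is only partly visible behind the outlet's lip. The carton, tape and coupling show no movement, and the tool hangs free.
- **Disagreement:** Both camera views put the shut fingertips about 15 mm above the reported TCP, where the description says 17 mm below. My first press therefore only got the gate about halfway over. I went by the pictures from then on, and the heights matched to a few millimetres.

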